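Rock the seesaw gate of a grinding-ball sorter

TASK

One lane of the ball sorter has already run down into its tray; the other three balls wait behind the shut end of the red seesaw gate. With your fingertips gently push the seesaw over its pivot to its other stop and leave it there, so that the waiting balls roll down by themselves and all six lie in the trays. Nothing is to be picked up: do not touch the balls, and leave the bottle, beaker and jar where they stand.

Things in the scene. Friction and masses are not known exactly. Their poses are not given: they have to be found in the camera images.
- sorter: Two-lane sorter for 25 mm balls, fixed to the bench, 310 x 250 x 175 (top of the gate) mm. Origin: on the bench under the gate's pivot; x points down the lanes (level), y to the blue-tray lane, z up. Straight lanes, 30 mm wide inside, 20 mm walls, at y = +55 mm (blue tray) and -55 mm (green tray), slope down along +x at 0.17 rad; lane floor 62 mm above the bench at the gate; balls wait at x = -15 to -64 mm
- tray_blue (a point): Middle of the floor of the blue catch tray at the foot of its lane, open on top, 92 mm long (along the lane) x 32 mm wide inside; holds the three white balls in single file. A ball counts as in the tray from 105 mm along the sorter's x
- tray_green (a point): The same for the green catch tray, which takes the three steel balls
- gate (a joint): Tilt of the red seesaw gate across both lanes, pivoted between them, 90 mm above the bench. Stops at -0.3 and 0.3 rad; positive = blue-lane (+y) end up: blue lane open, green shut; negative = the opposite. Top-heavy: it starts at 0.3 and stays only at a stop; pushed past level it falls to the other stop by itself. About 0.5 N down on the raised pad starts it
- pivot (a point): Pivot of the seesaw, in its middle. Red beam 250 mm long, 18 mm high, 10 mm thick, with a yellow press pad on each end and a steel weight (32 mm diameter, on a stem, top 80 mm above the pivot) in the middle. Mass 0.24 to 0.39 kg
- pad_blue (a point): Centre of the top face of the yellow press pad (32 mm along the lanes x 36 mm, 5 mm thick) on the gate's blue-lane end, 105 mm from the pivot; about 135 mm above the bench when raised, 72 mm when down
- pad_green (a point): The same for the yellow press pad on the gate's green-lane end
- ball_white1_center (a point): Centre of white ceramic ball 1 of 3 (25 mm diameter), lying in the blue tray from the start
- ball_white1: White ceramic grinding ball 1, 0.04 to 0.08 kg; rolls freely, its origin is on its skin and turns with it: use the centre point
- ball_white2_center (a point): Centre of white ceramic ball 2 of 3 (25 mm diameter), lying in the blue tray from the start
- ball_white2: White ceramic grinding ball 2, 0.04 to 0.08 kg; rolls freely, its origin is on its skin and turns with it: use the centre point
- ball_white3_center (a point): Centre of white ceramic ball 3 of 3 (25 mm diameter), lying in the blue tray from the start
- ball_white3: White ceramic grinding ball 3, 0.04 to 0.08 kg; rolls freely, its origin is on its skin and turns with it: use the centre point
- ball_steel1_center (a point): Centre of bright steel ball 1 of 3 (25 mm diameter), waiting behind the gate in the green-tray lane
- ball_steel1: Bright steel grinding ball 1, 0.04 to 0.08 kg; rolls freely, its origin is on its skin and turns with it: use the centre point
- ball_steel2_center (a point): Centre of bright steel ball 2 of 3 (25 mm diameter), waiting behind the gate in the green-tray lane
- ball_steel2: Bright steel grinding ball 2, 0.04 to 0.08 kg; rolls freely, its origin is on its skin and turns with it: use the centre point
- ball_steel3_center (a point): Centre of bright steel ball 3 of 3 (25 mm diameter), waiting behind the gate in the green-tray lane
- ball_steel3: Bright steel grinding ball 3, 0.04 to 0.08 kg; rolls freely, its origin is on its skin and turns with it: use the centre point
- reagent: Bystander: amber bottle with white cap, 60 mm diameter, 130 mm high, standing; origin at the centre of its underside
- beaker: Bystander: glass beaker, 72 mm diameter, 90 mm high, standing; origin at the centre of its underside
- mill_jar: Bystander: lidded steel mill jar, 74 mm diameter, 80 mm high, standing; origin at the centre of its underside
Not all that is in view belongs to the job. What is shaped like the ball_steel3 but yellow is not meant.

How it is judged:
By the outcome, as a careful person would: the job done as asked, in the order asked, and still so for the second after the job is handed in, with the robot touching nothing.
It also fails if it takes over 32 s, if anything falls off the work surface, if the arm or the gripper's body presses on something with over 40 N, if the wrist force passes 120 N, or if a joint passes its speed limit or range.

ROBOT

A 6-joint arm with a two-finger parallel gripper is mounted at the origin on the work surface. World frame = base frame: x ahead of the robot, y to its left, z up, the work surface at z = 0. Lengths are in m, angles in rad, forces in N, time in s.
With the tool pointing down it reaches from about 0.375 to 0.925 m from the base axis. Payload 5.7 kg.
Tool frame: the origin (TCP) lies between the finger pads; the fingertips stand 17 mm ahead of it and the grasp point (between the pads) lies 2 mm behind it (tcp_to_tips is the distance from the TCP to the fingertips, in m); x points along the fingers, z is the direction in which the jaws open and shut, and the axes are right-handed (so a half turn about x gives the same grasp; the last joint's range is limited). The gripper opens to 88 mm and grips with 3 to 60 N. Pads are 20 mm wide; open, the fingers measure 115 mm over their backs; the gripper's body (75 mm by 178 mm) begins 61 mm behind the grasp point.
Start: joints at [-1.344, 0.359, 1.51, -0, 1.272, -0.115], TCP at [0.201, -0.565, 0.24] pointing down, gripper open.
Joint ranges: [-2.97, 2.97], [-1.01, 2.36], [0.21, 2.38], [-0.96, 4.11], [0.2, 2.71], [-2.98, 2.98]. Speed limits (rad/s): [2.39, 2.39, 3.14, 3.14, 3.14, 3.14].

INTERFACE

Orientations are given as a unit quaternion [x, y, z, w].
In Python, from rig import state, snapshot, sign_off, tcp_to_tips gives the robot as it stands.
- The arm moves only by the tool step_arm, never from a script. Its argument "motion" is text: rows parted by semicolons, each of 4 numbers parted by spaces: the shift along the tool's x, y, z in mm, then the turn about the tool's x in rad. A call has 1 to 5 rows; each row shifts and turns the commanded pose from where the row before left it, along the tool's axes as they then stand; what a row does not reach is not made up. A row lasts 1/8 s, in which the tool goes at most 62.5 mm and 10.7 degrees, less where a joint would pass 70% of its speed; a pose out of reach is approached as far as the arm can. A call with a gripper value outside its range is refused whole. "jaw" is the gripper's target within -1 to 1 (fully open at 1, half-way at 0, shut at -1), set as the call begins (left out, the last holds). The fingers move at their own pace and stop on an object; the grip force is fixed at half the most. Time passes only in rows, so rows that do not move let the fingers close. It gives the time, the measured TCP pose, the force and the opening at its end, in the units of the state.
- state(): the state, without advancing time (a new reading comes with each control period).
- snapshot(name): name is "scene" or "top"; returns a dict with "image" (480x640x3 uint8, red, green, blue), "mtx" (3x3 intrinsics, pixels), "origin" and "orientation" of the camera in the world. Camera axes: x right, y down, z forward; pixel columns grow to the right and rows downward; lengths in m; the calibration is good to about 2 mm. A picture is of the moment at which its call begins. There is no depth.
- sign_off(): hands the job in, once; it reports no verdict.
The state is a dict: "time_s": time; "joint_pos": joint angles; "joint_vel": joint speeds; "effort": joint torques, N m; "eef_pos": TCP position; "ee_rot": TCP orientation; "force": force on the tool from outside, world axes, zero at the start; "torque": the same for the moment, N m; "gripper_width": finger opening in m.
Only numpy, scipy, OpenCV 4.12 (cv2) and the standard library are available. Lean on these libraries where they do the work, as an engineer would, in place of code of your own. Each camera call takes 0.05 s, during which the arm holds its last target.

## Working session

There is one attempt and no reset: what is moved stays moved. The work goes in short steps, Python scripts to look and compute and a tool call to move; the robot and the scene stay as the last step left them, time stands still between calls to the robot, and variables do not carry over. Pictures are saved under pics/ and viewed, and the job is handed in when it is done.

Besides the shell and the picture viewer there is one more tool, called after ">>>" as name(argument=value, ...) on one line, values as JSON. step_arm: Moves the arm, as the interface text tells. Its arguments: {"type":"object","properties":{"motion":{"type":"string"},"jaw":{"type":"number"}},"required":["motion"]}

```bash
mkdir -p pics
cat > h.py <<'E'
import numpy as np,cv2
from rig import state,snapshot,sign_off,tcp_to_tips
from scipy.spatial.transform import Rotation as R
def snap(n,f):
    s=snapshot(n); cv2.imwrite(f,cv2.cvtColor(s['image'],cv2.COLOR_RGB2BGR))
    np.savez(f[:-4]+'.npz',**s); return s
def ray(s,u,v,z):
    d=np.linalg.inv(s['mtx'])@[u,v,1]; d=R.from_quat(s['orientation']).apply(d) if np.size(s['orientation'])==4 else np.array(s['orientation'])@d
    o=np.array(s['origin']); return o+d*(z-o[2])/d[2]
def proj(s,p):
    Rm=R.from_quat(s['orientation']).as_matrix(); c=Rm.T@(np.array(p)-s['origin']); q=s['mtx']@c; return q[:2]/q[2]
E
python3 - <<'E'
from h import *
for n in('scene','top'):
    s=snap(n,f'pics/{n}0.png'); print(s['origin'],s['orientation'],s['mtx'])
st=state(); print(st,tcp_to_tips)
E
```

```text
[0.86319961 0.60706417 0.72117903] [ 0.22993827  0.89521721 -0.36893613 -0.09798307] [[549.32669024   0.         314.85394342]
 [  0.         549.32669024 242.01792009]
 [  0.           0.           1.        ]]
[0.49189681 0.06028238 1.07561286] [-0.70259136  0.71049357 -0.03524317  0.0179496 ] [[562.5909959    0.         307.46955319]
 [  0.         562.5909959  237.84214675]
 [  0.           0.           1.        ]]
{'time_s': 0.1, 'joint_pos': array([-1.34406455e+00,  3.59437472e-01,  1.51128150e+00, -5.91004102e-05,
        1.27250534e+00, -1.15093222e-01]), 'joint_vel': array([-5.51462788e-04, -2.91145640e-04, -2.30414986e-03, -6.59133058e-05,
       -7.16620912e-04,  1.84645194e-03]), 'effort': array([ 2.62991161e-04, -5.16353774e+01, -2.71407223e+01,  6.76370342e-02,
        2.76425178e-02, -3.57083366e-05]), 'eef_pos': array([ 0.20097095, -0.56472972,  0.23890721]), 'ee_rot': array([ 0.40803865,  0.5782025 , -0.40729938,  0.57731581]), 'force': array([0.03153042, 0.29148247, 0.03527551]), 'torque': array([-0.01155865,  0.01539762,  0.00619291]), 'gripper_width': 0.08797172801399024} 0.017
```

View pics/scene0.png

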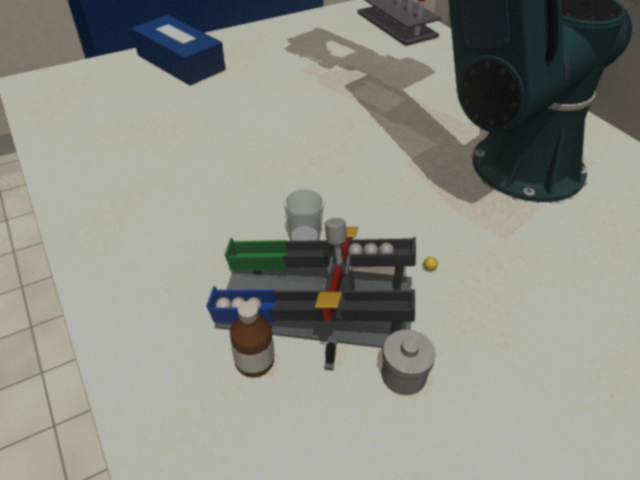

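View pics/top0.png

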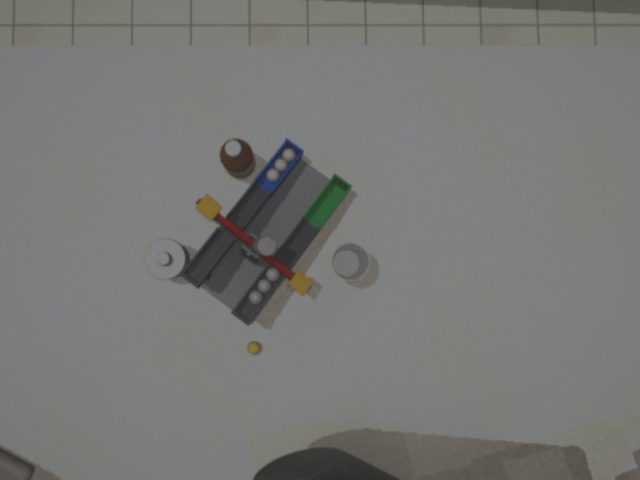

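Run:
```python
from h import *
im=cv2.imread('pics/top0.png'); sc=cv2.imread('pics/scene0.png')
c=np.hstack([cv2.resize(im[120:360,130:390],None,fx=1.54,fy=1.6666,interpolation=2),cv2.resize(sc[180:400,200:450],(400,400),interpolation=2)])
cv2.imwrite('pics/crop0.png',c)
def cent(im,box,hl,hh,smin=110):
    h=cv2.cvtColor(im,cv2.COLOR_BGR2HSV); m=cv2.inRange(h,(hl,smin,90),(hh,255,255)); mm=np.zeros_like(m);x0,y0,x1,y1=box;mm[y0:y1,x0:x1]=m[y0:y1,x0:x1]
    n,l,s,ce=cv2.connectedComponentsWithStats(mm); i=1+np.argmax(s[1:,4]); return ce[i],s[i]
T=dict(np.load('pics/top0.npz'));S=dict(np.load('pics/scene0.npz'))
for nm,tb,sb,z in(('blue',(190,185,230,230),(310,285,350,315),.135),('green',(285,265,320,300),(335,220,365,240),.072)):
    a,sa=cent(im,tb,15,32);b,sbb=cent(sc,sb,15,32)
    print(nm,a,sa,b,sbb,ray(T,*a,z),ray(S,*b,z))
    # triangulate
    A=[];B=[]
    for s,p in((T,a),(S,b)):
        d=R.from_quat(s['orientation']).apply(np.linalg.inv(s['mtx'])@[*p,1]);d/=np.linalg.norm(d);P=np.eye(3)-np.outer(d,d);A.append(P);B.append(P@s['origin'])
    print('tri',np.linalg.solve(sum(A),sum(B)))
for nm,p,z in(('bottlecap',(233,148),.13),('jar',(164,259),.085),('beaker',(350,262),.09),('weight',(266,246),.17)): print(nm,ray(T,*p,z))
```

```text
blue [208.10743802 207.37190083] [196 195  25  25 363] [327.95721925 299.51604278] [315 291  27  17 374] [0.61564187 0.20286825 0.135     ] [0.61559245 0.20330282 0.135     ]
tri [0.61556797 0.20299501 0.13466879]
green [299.93650794 282.68888889] [289 271  23  24 315] [350.95327103 231.42056075] [346 227  12  11 107] [0.48760198 0.04962221 0.072     ] [0.48079375 0.05031068 0.072     ]
tri [0.48514957 0.05135914 0.07521539]
bottlecap [0.71763297 0.16156673 0.13      ]
jar [0.5318948 0.2872476 0.085    ]
beaker [ 0.52279874 -0.0384357   0.09      ]
weight [0.54757203 0.10464753 0.17      ]
```

View pics/crop0.png

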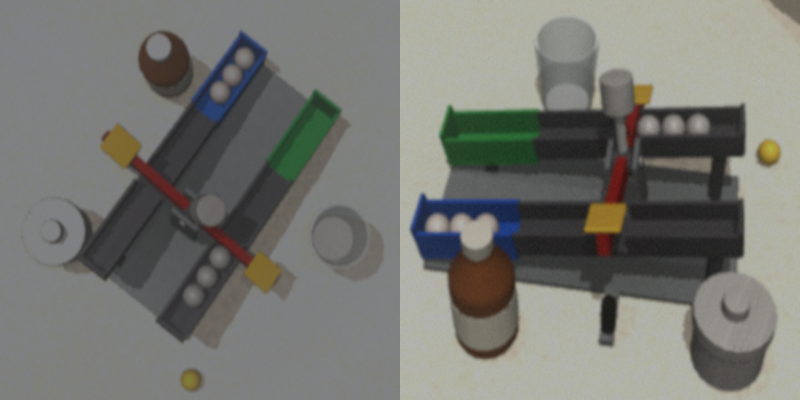

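Both views agree: the raised pad is pad_blue, top pixel (208,207), scene pixel (328,300), at z≈135 mm. Possible mix-ups are pad_green (300,283; low, far end) and the yellow ball (254,348; a decoy). The crop confirms that the blue-lane pad is up and that the steel balls are waiting at the green lane.

```bash
cat > go.py <<'E'
from h import *
st=state(); M=R.from_quat(st['ee_rot']).as_matrix()
print('axes x,y,z cols\n',M.round(4)); 
want=np.array([.152,-.130,0]);want/=np.linalg.norm(want)
a=np.arctan2(want@-M[:,1],want@M[:,2]) # rot about x by a: z-> z cos a - y sin a
a=(a+np.pi/2)%np.pi-np.pi/2
tgt=np.array([.6156,.2030,.175+.017])  # tips at 175mm
print('turn',a,'joint',st['joint_pos'].round(3)); d=tgt-st['eef_pos']; print('shift before turn mm',(M.T@d*1e3).round(1),'after',((M@R.from_rotvec([a,0,0]).as_matrix()).T@d*1e3).round(1),'t',st['time_s'],'pos',st['eef_pos'],'F',st['force'].round(2))
E
python3 go.py
```

```text
axes x,y,z cols
 [[-4.000e-04  9.421e-01  3.352e-01]
 [ 1.600e-03  3.352e-01 -9.421e-01]
 [-1.000e+00  1.000e-04 -1.600e-03]]
turn -0.5214128653663739 joint [-1.344  0.359  1.511 -0.     1.273 -0.115]
shift before turn mm [  47.9  648.  -584.2] after [  47.9  852.9 -183.8] t 0.1 pos [ 0.20097095 -0.56472972  0.23890721] F [0.03 0.29 0.04]
```

>>> step_arm(motion="0 0 0 -0.174;0 0 0 -0.174;0 0 0 -0.173;0 40 -9 0;0 50 -11 0", jaw=-1)

```text
time_s: 0.72
eef_pos: [0.2445, -0.4834, 0.2391]
ee_rot: [0.246, 0.663, -0.245, 0.663]
force: [1.0, -0.0, 0.9]
gripper_width: 0.0414
```

>>> step_arm(motion="0 50 -11 0;0 50 -11 0;0 50 -11 0;0 50 -11 0;0 50 -11 0")

```text
time_s: 1.35
eef_pos: [0.3656, -0.2566, 0.2395]
ee_rot: [0.245, 0.663, -0.245, 0.663]
force: [0.2, 0.0, 0.1]
gripper_width: 0.0004
```

>>> step_arm(motion="0 50 -11 0;0 50 -11 0;0 50 -11 0;0 50 -11 0;0 50 -11 0")

```text
time_s: 1.98
eef_pos: [0.4864, -0.0309, 0.2395]
ee_rot: [0.245, 0.663, -0.245, 0.663]
force: [-0.0, -0.7, 0.1]
gripper_width: 0.0005
```

```bash
python3 go.py
```

```text
axes x,y,z cols
 [[-3.000e-04  6.502e-01  7.598e-01]
 [-0.000e+00  7.598e-01 -6.502e-01]
 [-1.000e+00 -2.000e-04 -2.000e-04]]
turn -0.0002815659461006259 joint [-0.205  0.197  1.746 -0.     1.199  0.503]
shift before turn mm [ 47.5 261.7 -53.9] after [ 47.5 261.7 -53.8] t 1.975 pos [ 0.48642444 -0.03086802  0.23951607] F [-0.   -0.66  0.13]
```

>>> step_arm(motion="0 50 -10 0;0 50 -10 0;0 50 -10 0;0 50 -10 0;0 35 -8 0")

```text
time_s: 2.6
eef_pos: [0.603, 0.1793, 0.2391]
ee_rot: [0.245, 0.664, -0.245, 0.663]
force: [0.4, 1.0, -0.1]
gripper_width: 0.0005
```

>>> step_arm(motion="0 0 0 0;0 0 0 0")

```text
time_s: 2.85
eef_pos: [0.6016, 0.1766, 0.2391]
ee_rot: [0.245, 0.664, -0.245, 0.663]
force: [-0.3, 0.0, -0.1]
gripper_width: 0.0002
```

```bash
python3 go.py
```

```text
axes x,y,z cols
 [[-1.600e-03  6.500e-01  7.599e-01]
 [-8.000e-04  7.599e-01 -6.500e-01]
 [-1.000e+00 -1.600e-03 -7.000e-04]]
turn -0.00010590854439262998 joint [ 0.176  0.399  1.448 -0.     1.296  0.883]
shift before turn mm [47.1 29.2 -6.5] after [47.1 29.3 -6.5] t 2.85 pos [0.60156733 0.17661145 0.23912326] F [-0.27  0.01 -0.06]
```

>>> step_arm(motion="0 30 -6.5 0;25 0 0 0;22 0 0 0;0 0 0 0;0 0 0 0")

```text
time_s: 3.48
eef_pos: [0.6171, 0.2034, 0.1936]
ee_rot: [0.246, 0.663, -0.245, 0.663]
force: [0.0, -0.2, 0.3]
gripper_width: 0.0002
```

```bash
python3 go.py
python3 - <<'E'
from h import *
a=snap('scene','pics/scene1.png');b=snap('top','pics/top1.png')
c=np.hstack([cv2.resize(cv2.imread('pics/top1.png')[120:360,130:390],(400,400)),cv2.resize(cv2.imread('pics/scene1.png')[180:400,200:450],(400,400))]);cv2.imwrite('pics/crop1.png',c)
E
```

```text
axes x,y,z cols
 [[ 7.000e-04  6.511e-01  7.590e-01]
 [ 1.000e-04  7.590e-01 -6.511e-01]
 [-1.000e+00  5.000e-04  4.000e-04]]
turn -0.0014714119966146022 joint [ 0.212  0.47   1.449 -0.     1.222  0.921]
shift before turn mm [ 1.6 -1.3 -0.9] after [ 1.6 -1.3 -0.9] t 3.475 pos [0.61713543 0.2034084  0.19358799] F [ 0.05 -0.25  0.29]
```

View pics/crop1.png

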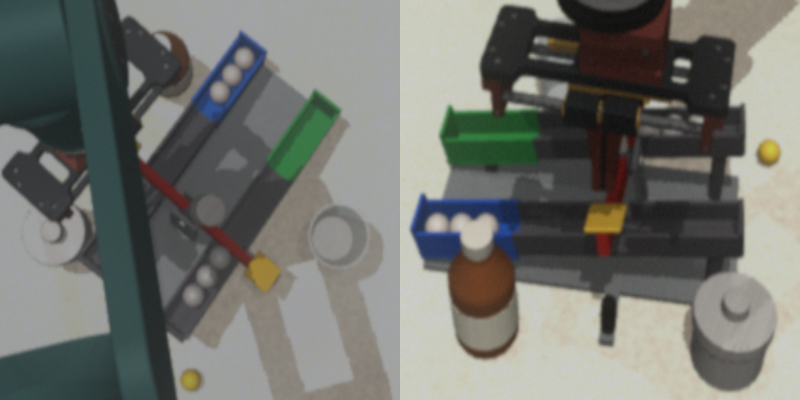

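The closed fingertips are right above the raised blue pad and everything else is clear. Pressing down gently now.

>>> step_arm(motion="12 0 0 0;12 0 0 0;8 0 0 0;3 0 0 0;0 0 0 0")

```text
time_s: 4.2
eef_pos: [0.6168, 0.2042, 0.1573]
ee_rot: [0.245, 0.663, -0.245, 0.663]
force: [-0.3, -0.0, 0.4]
gripper_width: 0.0001
```

>>> step_arm(motion="3 0 0 0;3 0 0 0;3 0 0 0;3 0 0 0;3 0 0 0")

```text
time_s: 4.82
eef_pos: [0.6169, 0.2042, 0.1425]
ee_rot: [0.245, 0.663, -0.245, 0.663]
force: [0.0, -0.3, -0.3]
gripper_width: 0.0005
```

>>> step_arm(motion="4 0 0 0;4 0 0 0;4 0 0 0;4 0 0 0;4 0 0 0")

```text
time_s: 5.45
eef_pos: [0.6169, 0.2042, 0.1224]
ee_rot: [0.245, 0.663, -0.245, 0.663]
force: [-0.2, -1.3, -0.3]
gripper_width: 0.0004
```

```bash
python3 go.py
python3 - <<'E'
from h import *
a=snap('scene','pics/scene2.png')
cv2.imwrite('pics/crop2.png',cv2.resize(cv2.imread('pics/scene2.png')[180:400,200:450],(600,528)))
E
```

```text
axes x,y,z cols
 [[-2.000e-04  6.503e-01  7.597e-01]
 [ 0.000e+00  7.597e-01 -6.503e-01]
 [-1.000e+00 -1.000e-04 -2.000e-04]]
turn -0.0004782680650414761 joint [0.213 0.544 1.516 0.    1.082 0.921]
shift before turn mm [-69.6  -1.8  -0.2] after [-69.6  -1.8  -0.2] t 5.45 pos [0.61689499 0.20419864 0.12236352] F [-0.22 -1.3  -0.32]
```

View pics/crop2.png

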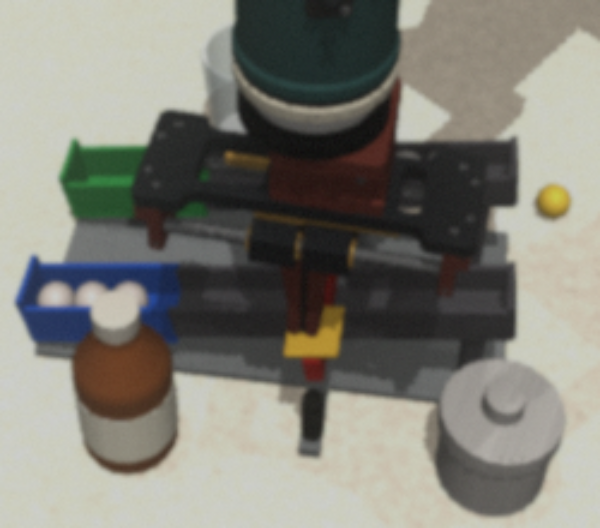

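The pad is being carried down and is about level now, with the tips at 105 mm. A little further takes it over.

>>> step_arm(motion="2 0 0 0;2 0 0 0;2 0 0 0;2 0 0 0;2 0 0 0")

```text
time_s: 6.12
eef_pos: [0.617, 0.2042, 0.1126]
ee_rot: [0.245, 0.663, -0.245, 0.663]
force: [0.0, 0.0, -0.2]
gripper_width: 0.0008
```

>>> step_arm(motion="1 0 0 0;0 0 0 0;0 0 0 0;0 0 0 0;0 0 0 0")

```text
time_s: 6.75
eef_pos: [0.617, 0.2043, 0.1118]
ee_rot: [0.245, 0.663, -0.245, 0.663]
force: [0.9, 1.1, -1.0]
gripper_width: 0.0003
```

```bash
python3 go.py
python3 - <<'E'
from h import *
a=snap('scene','pics/scene3.png')
cv2.imwrite('pics/crop3.png',cv2.resize(cv2.imread('pics/scene3.png')[180:400,200:450],(600,528)))
E
```

```text
axes x,y,z cols
 [[ 1.000e-04  6.503e-01  7.597e-01]
 [ 1.000e-04  7.597e-01 -6.503e-01]
 [-1.000e+00  2.000e-04 -0.000e+00]]
turn -0.00045457281180349973 joint [0.213 0.556 1.525 0.    1.061 0.921]
shift before turn mm [-80.2  -1.8  -0.2] after [-80.2  -1.8  -0.2] t 6.75 pos [0.61698647 0.20425566 0.11177415] F [ 0.86  1.08 -0.98]
```

View pics/crop3.png

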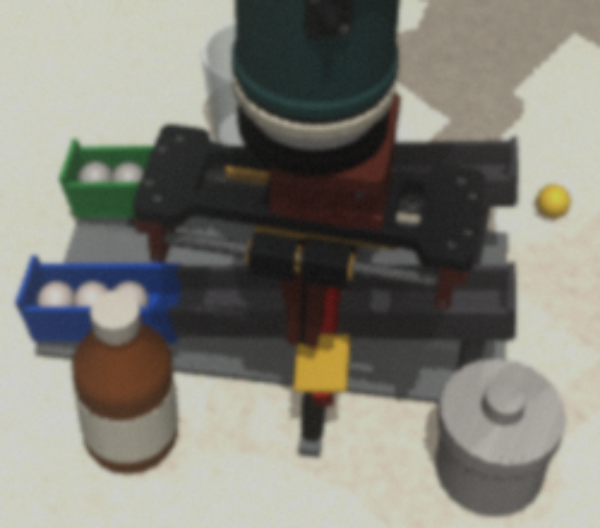

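The seesaw has fallen to its other stop, clear of the fingers, and steel balls are showing in the green tray. Lifting straight up, then away.

>>> step_arm(motion="-15 0 0 0;-25 0 0 0;-30 0 0 0;-30 0 0 0;-30 0 0 0")

```text
time_s: 7.42
eef_pos: [0.6171, 0.2043, 0.2439]
ee_rot: [0.245, 0.663, -0.245, 0.664]
force: [0.5, -0.6, 0.1]
gripper_width: 0.0005
```

>>> step_arm(motion="0 -40 0 0;0 -50 0 0;0 -50 0 0;0 -50 0 0;0 -50 0 0")

```text
time_s: 8.05
eef_pos: [0.4601, 0.0208, 0.2428]
ee_rot: [0.245, 0.663, -0.245, 0.664]
force: [1.1, -0.6, -0.5]
gripper_width: 0.0004
```

>>> step_arm(motion="0 -50 10 0;0 -50 10 0;0 -50 10 0;0 -50 10 0;0 -40 10 0")

```text
time_s: 8.68
eef_pos: [0.342, -0.1945, 0.2429]
ee_rot: [0.245, 0.662, -0.246, 0.664]
force: [0.5, -0.4, -0.1]
gripper_width: 0.0009
```

>>> step_arm(motion="0 -50 10 0;0 -40 10 0;0 0 0 0;0 0 0 0;0 0 0 0")

```text
time_s: 9.3
eef_pos: [0.2998, -0.2732, 0.2418]
ee_rot: [0.245, 0.663, -0.245, 0.663]
force: [0.1, 0.5, 0.4]
gripper_width: 0.0005
```

Run:
```python
from h import *
a=snap('scene','pics/scene4.png');b=snap('top','pics/top4.png')
c=np.hstack([cv2.resize(cv2.imread('pics/top4.png')[120:360,130:390],(400,400)),cv2.resize(cv2.imread('pics/scene4.png')[180:400,200:450],(400,400))]);cv2.imwrite('pics/crop4.png',c)
st=state();print(st['time_s'],st['eef_pos'],st['force'])
x=cv2.absdiff(cv2.imread('pics/scene4.png'),cv2.imread('pics/scene0.png')).max(2)
print('bottle diff',x[310:375,235:272].mean(),'jar',x[335:390,385:433].mean(),'beaker',x[192:235,287:322].mean())
```

```text
9.4 [ 0.29985564 -0.27334752  0.24173869] [-0.0849974  -0.47677983 -0.28931904]
bottle diff 3.1584199584199584 jar 3.5015151515151515 beaker 3.617940199335548
```

View pics/crop4.png

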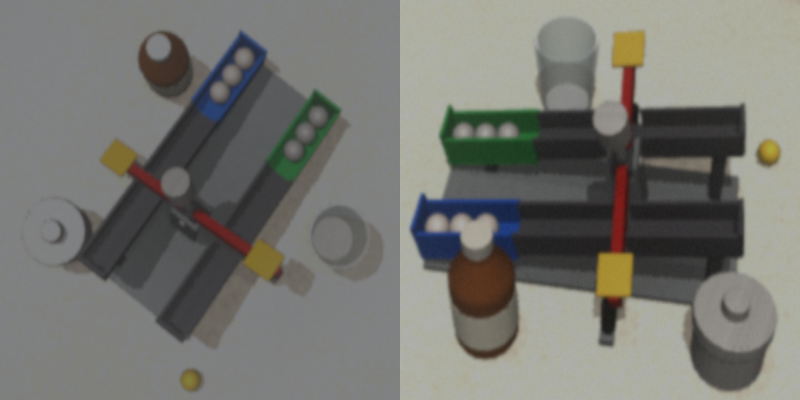

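All six balls lie in the trays: three in blue and three in green, around top-crop pixels (305,130). The gate rests on its other stop, the bystanders are unmoved and the arm is clear.

```bash
python3 -c "
from rig import sign_off; print(sign_off())"
```

```text
the job is handed in; nothing more can be done
None
```

I pushed the raised blue-lane pad gently down with closed fingertips until the seesaw passed level and fell to its other stop by itself. I then backed the arm away and handed the job in at 9.4 s.

The last pictures, from both cameras, show:
- **Balls:** all three steel balls lie in the green tray and the three white ones are still in the blue tray. No ball was touched.
- **Gate:** it rests with the green-lane end up and the blue-lane end down.
- **Bystanders:** the bottle, beaker and jar stand where they were, with no real difference from the first picture.

Force readings after each move stayed under about 2 N. None of the checks failed. The two cameras put the raised blue pad within 1 mm of each other, but about 7 mm apart on the lowered green pad, which I did not use.

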